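# Check the springs of the vial rack by fingertip

### The arm

A 6-joint arm with a two-finger parallel gripper is mounted at the origin on the work surface. World frame = base frame: x ahead of the robot, y to its left, z up, the work surface at z = 0. Lengths are in m, angles in rad, forces in N, time in s.
With the tool pointing down it reaches from about 0.25 to 0.8 m from the base axis. Payload 8.5 kg.
Tool frame: the origin (TCP) lies between the finger pads; the fingertips stand 11 mm ahead of it and the grasp point (between the pads) lies 8 mm behind it; z points along the fingers, y is the direction in which the jaws open and shut (so a half turn about z gives the same grasp; the last joint's range is limited). The gripper opens to 85 mm and grips with 20 to 120 N. Pads are 22 mm wide; open, the fingers measure 114 mm over their backs; the gripper's body (76 mm by 85 mm) begins 54 mm behind the grasp point. The pads swing forward as they close: fully open they stand 13 mm farther back than shut.
Start: joints at [-1.246, 0.238, -0.013, 1.319, 0, 1.571], TCP at [0.168, -0.498, 0.242] pointing down, gripper open.
Joint ranges: [-2.66, 2.66], [-1.03, 1.9], [-1.14, 1.46], [-1.82, 2.27], [-1.45, 1.34], [-3.14, 3.14]. Speed limits (rad/s): [2.22, 2.22, 2.79, 3.14, 3.14, 3.14].

### API

Orientations are given as a 3x3 rotation matrix whose columns are the frame's x, y, z axes.
In Python, from plant import status, read_camera, calibration, job, outline_of gives the robot as it stands. The module is installed in compiled form; this text tells all that it offers.
- The arm moves only by the tool step_arm, never from a script. Its argument "series" is a list of rows, each a list of 2 entries, a list of its own where there are three numbers: the shift along the tool's x, y, z in cm, then the turn, a rotation vector about the tool's x, y, z in degrees. In form: [[[x, y, z], [ax, ay, az]], ...]. A call has 1 to 12 rows; each row shifts and turns the commanded pose from where the row before left it, along the tool's axes as they then stand; what a row does not reach is not made up. A row lasts 1/10 s, in which the tool goes at most 50 mm and 8.59 degrees, less where a joint would pass 70% of its speed; a pose out of reach is approached as far as the arm can. A call is refused whole if a number of a shift passes 5 or a number of a turn 8.59, either way. A call with a gripper value outside its range is refused whole. "gripper" is the finger opening in cm, from 0 to 8.54, set as the call begins (left out, the last holds). The fingers move at their own pace and stop on an object; "grip_force" is the grip in N (left out, the last holds). Time passes only in rows, so rows that do not move let the fingers close. It gives the time, the measured TCP pose, the force and the opening at its end, in the units of the state.
- status.observe(): the state, without advancing time (a new reading comes with each control period).
- read_camera(name): name is "scene" or "side" or "wrist"; returns (picture, depth): 420x560x3 uint8, red, green, blue; 420x560 float32, m along the optical axis (not along the pixel's ray), 0 where there is no reading.
- calibration(name): a dict with "vertical_fov" (degrees; the focal length in pixels is half the picture's height over the tangent of half this angle, whatever the lens; pixels are square), "cx", "cy" (the principal point, pixels), "xyz" and "rotation" of the camera in the world; the wrist camera has in their place "tool_from_camera" (4x4, takes a point from camera to tool coordinates, whose origin is the TCP and whose axes are the flange's). Camera axes: x right, y down, z forward; pixel columns grow to the right and rows downward; lengths in m; the calibration is good to about 2 mm. A picture is of the moment at which its call begins: read the wrist's pose just before it. calibration takes no time and is no camera call.
- job.job_done(): hands the job in, once; it reports no verdict.
Trained networks look in the newest picture that a camera, given by its name, has taken for a name from the list of things; names that differ only in an ending like _2 or _b are one class to them, and where a whole thing is asked for, a point or a joint stands for the part that bears it (a point fixed in the world has none). Each returns a list of dicts, best first, with "confidence" (0 to 1); they miss things now and then, are a little off and sometimes report something else, mostly with a low value. They report only what shows in the picture. A call takes as long as a camera call.
- outline_of(thing, camera): "pixels" (420x560 bool, what is visible of it) and "location" ([column, row] in pixels, amid what is visible of it).
The state is a dict: "time": time; "q": joint angles; "joint_velocities": joint speeds; "tau": joint torques, N m; "eef_pos": TCP position; "tool_rot": TCP orientation; "force": force on the tool from outside, world axes, zero at the start; "ft_torque": the same for the moment, N m; "gripper_width": finger opening in m.
Only numpy, scipy, OpenCV 4.12 (cv2) and the standard library are available. Lean on these libraries where they do the work, as an engineer would, in place of code of your own. Each camera call takes 0.05 s, during which the arm holds its last target.

### The job

Check by touch that the five sprung vials in the stepped wooden rack move freely: with the fingertips, start at the end beside the dropper bottle and run along the row to the other end, gently pushing each cap in turn down about 6 mm (never to its bottom stop) for a moment and letting it spring back. Between vials follow the line of the row and stay low, no more than about 5 cm above the caps. Lift nothing, pull no vial up, and leave everything else on the bench where it stands.

Things in the scene. Friction and masses are not known exactly. Their poses are not given: they have to be found in the camera images.
- rack: wooden stepped rack screwed to the bench, 85 x 235 mm, carrying five capped glass vials in a shallow arc 46 mm apart, its steps climbing 6 mm from vial to vial. Origin: centre of its underside on the bench; x across the rack (the convex side of the arc), y along the row towards the highest vial, z up. Each vial stands on a spring and shows 45 mm above its step; step tops are 40 to 64 mm above the bench. Shut fingers touch one cap at a time; open ones may reach over two
- cap0 (a point): top centre of the slightly domed white cap, 22 mm wide, of vial 0 (the lowest, at the rack's -y end); 85 mm above the bench when the vial is up; it moves with the vial
- cap1 (a point): top centre of the slightly domed white cap, 22 mm wide, of vial 1; 91 mm above the bench when the vial is up; it moves with the vial
- cap2 (a point): top centre of the slightly domed white cap, 22 mm wide, of vial 2; 97 mm above the bench when the vial is up; it moves with the vial
- cap3 (a point): top centre of the slightly domed white cap, 22 mm wide, of vial 3; 103 mm above the bench when the vial is up; it moves with the vial
- cap4 (a point): top centre of the slightly domed white cap, 22 mm wide, of vial 4 (the highest, at the rack's +y end); 109 mm above the bench when the vial is up; it moves with the vial
- vial0 (a joint): how far vial 0 is pushed down, m: 0 at rest, +0.016 on its bottom stop, negative if pulled up. A spring of 0.25 N per mm brings it back
- vial1 (a joint): how far vial 1 is pushed down, m: 0 at rest, +0.016 on its bottom stop, negative if pulled up. A spring of 0.25 N per mm brings it back
- vial2 (a joint): how far vial 2 is pushed down, m: 0 at rest, +0.016 on its bottom stop, negative if pulled up. A spring of 0.25 N per mm brings it back
- vial3 (a joint): how far vial 3 is pushed down, m: 0 at rest, +0.016 on its bottom stop, negative if pulled up. A spring of 0.25 N per mm brings it back
- vial4 (a joint): how far vial 4 is pushed down, m: 0 at rest, +0.016 on its bottom stop, negative if pulled up. A spring of 0.25 N per mm brings it back
- gap0 (a point): point of the row midway between caps 0 and 1, at the mean of their heights, fixed to the rack
- gap1 (a point): point of the row midway between caps 1 and 2, at the mean of their heights, fixed to the rack
- gap2 (a point): point of the row midway between caps 2 and 3, at the mean of their heights, fixed to the rack
- gap3 (a point): point of the row midway between caps 3 and 4, at the mean of their heights, fixed to the rack
- dropper: amber dropper bottle, 38 mm wide and 99 mm tall with a pointed rubber bulb on its black cap, loose, standing beside one end of the rack; it marks the end to begin at. Origin: centre of its underside, z up
- beaker: low open glass beaker, 52 mm wide and 60 mm tall, loose, standing beside the other end of the rack. Origin: centre of its underside
- spare: spare capped vial like those in the rack but standing loose on the bench on the far (rack +x) side, 22 mm wide, 50 mm tall; leave alone. Origin: centre of its underside
- dish: open glass dish, 60 mm wide, 14 mm tall, loose on the bench; leave alone. Origin: centre of its underside
- reagent: white plastic reagent bottle, 54 mm wide, 110 mm tall, loose; leave alone. Origin: centre of its underside
- spatula: narrow steel lab spatula, 150 mm long, 12 mm wide, 6 mm thick, lying loose along its own x on the bench on the near (rack -x) side; leave alone. Origin: under its middle
- stopper: cork stopper, 28 mm wide, 24 mm tall, loose on the near (rack -x) side; leave alone. Origin: centre of its underside

How it is judged:
On the way, in this order (a step that is already met when the one before it is completed fails the run):
1. the first vial, counted from the dropper bottle's end, dips at least 2.5 mm (((y of dropper in the frame of rack below 0 m and value of joint vial0 above 0.0025 m) or (y of dropper in the frame of rack above 0 m and value of joint vial4 above 0.0025 m))), for 0.1 s.
2. the fingertips pass low over the gap (within 11 mm sideways of its middle, at most about 65 mm above the caps) to the second vial (((y of dropper in the frame of rack below 0 m and horizontal distance between the grasp point and gap0 below 0.011 m and z of the grasp point in the frame of gap0 below 0.085 m) or (y of dropper in the frame of rack above 0 m and horizontal distance between the grasp point and gap3 below 0.011 m and z of the grasp point in the frame of gap3 below 0.085 m))).
3. the second vial, counted from the dropper bottle's end, dips at least 2.5 mm (((y of dropper in the frame of rack below 0 m and value of joint vial1 above 0.0025 m) or (y of dropper in the frame of rack above 0 m and value of joint vial3 above 0.0025 m))), for 0.1 s.
4. the fingertips pass low over the gap (within 11 mm sideways of its middle, at most about 65 mm above the caps) to the third vial (((y of dropper in the frame of rack below 0 m and horizontal distance between the grasp point and gap1 below 0.011 m and z of the grasp point in the frame of gap1 below 0.085 m) or (y of dropper in the frame of rack above 0 m and horizontal distance between the grasp point and gap2 below 0.011 m and z of the grasp point in the frame of gap2 below 0.085 m))).
5. the third vial, counted from the dropper bottle's end, dips at least 2.5 mm (((y of dropper in the frame of rack below 0 m and value of joint vial2 above 0.0025 m) or (y of dropper in the frame of rack above 0 m and value of joint vial2 above 0.0025 m))), for 0.1 s.
6. the fingertips pass low over the gap (within 11 mm sideways of its middle, at most about 65 mm above the caps) to the fourth vial (((y of dropper in the frame of rack below 0 m and horizontal distance between the grasp point and gap2 below 0.011 m and z of the grasp point in the frame of gap2 below 0.085 m) or (y of dropper in the frame of rack above 0 m and horizontal distance between the grasp point and gap1 below 0.011 m and z of the grasp point in the frame of gap1 below 0.085 m))).
7. the fourth vial, counted from the dropper bottle's end, dips at least 2.5 mm (((y of dropper in the frame of rack below 0 m and value of joint vial3 above 0.0025 m) or (y of dropper in the frame of rack above 0 m and value of joint vial1 above 0.0025 m))), for 0.1 s.
8. the fingertips pass low over the gap (within 11 mm sideways of its middle, at most about 65 mm above the caps) to the fifth vial (((y of dropper in the frame of rack below 0 m and horizontal distance between the grasp point and gap3 below 0.011 m and z of the grasp point in the frame of gap3 below 0.085 m) or (y of dropper in the frame of rack above 0 m and horizontal distance between the grasp point and gap0 below 0.011 m and z of the grasp point in the frame of gap0 below 0.085 m))).
9. the fifth vial, counted from the dropper bottle's end, dips at least 2.5 mm (((y of dropper in the frame of rack below 0 m and value of joint vial4 above 0.0025 m) or (y of dropper in the frame of rack above 0 m and value of joint vial0 above 0.0025 m))), for 0.1 s.
At the end, for the whole second after the job is handed in: All five vials have been dipped in order from the dropper bottle's end, all are back up (within 1.5 mm of rest), and every loose thing is upright and within 20 mm of its start (value of joint vial0 between -0.0015 and 0.0015 m and value of joint vial1 between -0.0015 and 0.0015 m and value of joint vial2 between -0.0015 and 0.0015 m and value of joint vial3 between -0.0015 and 0.0015 m and value of joint vial4 between -0.0015 and 0.0015 m and distance of each of dropper, beaker, spare, dish, reagent, spatula, stopper from where it was at the start of the episode below 0.02 m and angle between each of dropper, beaker, spare, reagent's own z axis and vertical below 0.15 rad); the robot touches nothing.
It fails at once if a vial is pushed down to its bottom stop (15 mm or more) (value of joint any of vial0, vial1, vial2, vial3, vial4 above 0.015 m).
It fails at once if a vial is pulled up by more than 4 mm (value of joint any of vial0, vial1, vial2, vial3, vial4 below -0.004 m).
It fails at once if a loose thing is moved, lifted or carried by more than 20 mm (distance of any of dropper, beaker, spare, dish, reagent, spatula, stopper from where it was at the start of the episode above 0.02 m).
It also fails if it takes over 54 s, if anything falls off the work surface, if the arm or the gripper's body presses on something with over 40 N, if the wrist force passes 120 N, or if a joint passes its speed limit or range.

## Working session

There is one attempt and no reset: what is moved stays moved. The work goes in short steps, Python scripts to look and compute and a tool call to move; the robot and the scene stay as the last step left them, time stands still between calls to the robot, and variables do not carry over. Pictures are saved under pics/ and viewed, and the job is handed in when it is done.

Besides the shell and the picture viewer there is one more tool, called by a JSON object that holds its "op" and its "data". step_arm: Moves the arm, as the interface text tells. Its arguments: {"type":"object","properties":{"series":{"type":"array","items":{"type":"array"}},"gripper":{"type":"number"},"grip_force":{"type":"number"}},"required":["series"]}

```bash
mkdir -p pics; cat > h.py <<'E'
import numpy as np, cv2
from plant import status, read_camera, calibration, job, outline_of
def cam(name):
    s=status.observe(); p,d=read_camera(name); c=calibration(name)
    f=210/np.tan(np.radians(c["vertical_fov"])/2)
    if "xyz" in c: R=np.array(c["rotation"]);t=np.array(c["xyz"])
    else:
        T=np.array(c["tool_from_camera"]);R0=np.array(s["tool_rot"]);R=R0@T[:3,:3];t=R0@T[:3,3]+np.array(s["eef_pos"])
    v,u=np.mgrid[0:420,0:560]
    P=np.stack([(u-c["cx"])/f*d,(v-c["cy"])/f*d,d],-1)@R.T+t
    P[d==0]=np.nan
    return p,d,P,(f,c,R,t)
def save(n,p): cv2.imwrite("pics/"+n,p[:,:,::-1])
E
python3 - <<'E'
from h import *
s=status.observe();print(s["time"],s["eef_pos"],s["tool_rot"])
for n in ["scene","side","wrist"]:
    p,d,P,k=cam(n);save(n+"1.png",p);print(n,{a:b for a,b in k[1].items()})
    if n=="wrist":continue
    for t in ["rack","cap0","cap1","cap2","cap3","cap4","dropper","beaker","spare","reagent"]:
        for o in outline_of(t,n)[:2]:
            m=o["pixels"];q=P[m];q=q[~np.isnan(q[:,0])]
            print(t,round(o["confidence"],2),np.round(o["location"]),m.sum(),np.round(np.median(q,0),3),np.round(np.percentile(q[:,2],98),3))
print(status.observe()["time"])
E
```

```text
0.0 [ 0.16739615 -0.49717564  0.24166388] [[ 9.47720279e-01  3.19101931e-01 -4.79879056e-04]
 [ 3.19102292e-01 -9.47719288e-01  1.37030191e-03]
 [-1.75246521e-05 -1.45179341e-03 -9.99998946e-01]]
scene {'vertical_fov': 47.12286423495236, 'cx': 279.30572895925184, 'cy': 207.09131875188308, 'xyz': array([1.1639868 , 0.29668375, 1.00926001]), 'rotation': array([[-0.3643151 ,  0.76757622, -0.52735306],
       [ 0.9311827 ,  0.29224157, -0.21793035],
       [-0.01316367, -0.57045737, -0.82122172]])}
rack 0.76 [201. 186.] 3162 [ 0.565 -0.161  0.041] 0.103
cap0 0.68 [231. 178.] 137 [ 0.54  -0.091  0.096] 0.11
cap0 0.63 [194. 178.] 130 [ 0.567 -0.177  0.081] 0.098
cap1 0.68 [231. 178.] 137 [ 0.54  -0.091  0.096] 0.11
cap1 0.63 [194. 178.] 130 [ 0.567 -0.177  0.081] 0.098
cap2 0.68 [231. 178.] 137 [ 0.54  -0.091  0.096] 0.11
cap2 0.63 [194. 178.] 130 [ 0.567 -0.177  0.081] 0.098
cap3 0.68 [231. 178.] 137 [ 0.54  -0.091  0.096] 0.11
cap3 0.63 [194. 178.] 130 [ 0.567 -0.177  0.081] 0.098
cap4 0.68 [231. 178.] 137 [ 0.54  -0.091  0.096] 0.11
cap4 0.63 [194. 178.] 130 [ 0.567 -0.177  0.081] 0.098
[... 1355 characters left out ...]
0.043] 0.103
beaker 0.6 [346. 417.] 43 [ 0.563 -0.322  0.06 ] 0.063
spare 0.9 [352. 326.] 360 [ 0.619 -0.159  0.038] 0.052
reagent 0.64 [356. 280.] 1665 [ 0.65  -0.085  0.064] 0.111
reagent 0.19 [306. 354.] 7816 [ 0.539 -0.202  0.043] 0.103
wrist {'vertical_fov': 69.25683682002835, 'cx': 279.6331565017929, 'cy': 211.85154415306818, 'tool_from_camera': array([[-9.05238544e-05, -9.60021572e-01, -2.79926013e-01,
         7.17200897e-02],
       [ 9.99999516e-01,  1.87195859e-04, -9.65383214e-04,
        -9.83704545e-04],
       [ 9.79189701e-04, -2.79925965e-01,  9.60021091e-01,
        -1.31197084e-01],
       [ 0.00000000e+00,  0.00000000e+00,  0.00000000e+00,
         1.00000000e+00]])}
1.15
```

View pics/scene1.png

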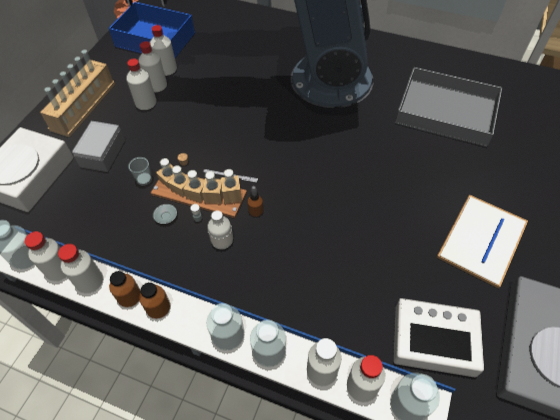

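View pics/side1.png

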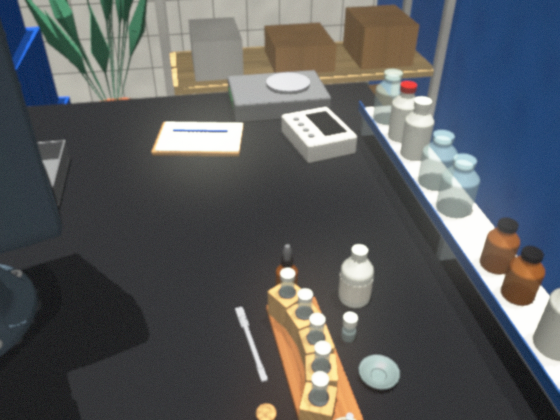

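```bash
python3 - <<'E'
from h import *
for n in ["scene","side"]:
    p,d,P,k=cam(n); np.savez(n+"1.npz",p=p,P=P,d=d)
    O=outline_of("cap0",n); print(n,len(O))
    for o in O:
        m=o["pixels"];q=P[m];q=q[~np.isnan(q[:,0])]
        top=q[q[:,2]>np.percentile(q[:,2],97)-0.005]
        print(round(o["confidence"],2),np.round(o["location"]),m.sum(),"top",np.round(np.median(top,0),3),np.round((top.min(0)+top.max(0))/2,3),np.round(np.ptp(top,axis=0),3),np.round(np.percentile(q[:,2],97),3))
E
```

```text
scene 3
0.67 [229. 176.] 175 top [ 0.536 -0.093  0.108] [ 0.535 -0.094  0.107] [0.023 0.021 0.006] 0.109
0.6 [177. 172.] 180 top [ 0.558 -0.226  0.09 ] [ 0.557 -0.227  0.09 ] [0.023 0.02  0.007] 0.092
0.5 [192. 177.] 145 top [ 0.562 -0.18   0.097] [ 0.561 -0.181  0.097] [0.022 0.02  0.007] 0.098
side 4
0.97 [317. 329.] 411 top [ 0.558 -0.186  0.096] [ 0.559 -0.184  0.096] [0.021 0.022 0.006] 0.098
0.84 [319. 355.] 440 top [ 0.554 -0.232  0.09 ] [ 0.555 -0.23   0.09 ] [0.021 0.023 0.006] 0.092
0.74 [316. 386.] 503 top [ 0.541 -0.275  0.084] [ 0.541 -0.273  0.084] [0.023 0.023 0.006] 0.086
0.6 [291. 281.] 345 top [ 0.532 -0.1    0.108] [ 0.532 -0.098  0.108] [0.021 0.021 0.006] 0.11
```

The scene view shows the dropper at pixel (255,202), beside the highest vial, cap4 at (231,178). The beaker is at (140,168), at the low end. In the side view the dropper at (287,262) is again next to the far, highest vial. So the order is vial 4 to vial 0.

```bash
python3 - <<'E'
from h import *
cl={}
for n in ["scene","side"]:
    z=np.load(n+"1.npz");P=z["P"].reshape(-1,3)
    for i,h in enumerate([.085,.091,.097,.103,.109]):
        g=[(.541,-.274),(.556,-.228),(.560,-.183),(.552,-.138),(.534,-.096)][i]
        m=(np.hypot(P[:,0]-g[0],P[:,1]-g[1])<.016)&(abs(P[:,2]-h)<.004)
        q=P[m]
        print(n,i,m.sum(),np.round((q.min(0)+q.max(0))/2,4)[:2],np.round(q.mean(0),4),np.round(np.ptp(q,axis=0),3))
s=status.observe();R=np.array(s["tool_rot"]);print(R.T@(np.array([.534,-.097,.17])-s["eef_pos"])*100, s["time"])
E
```

```text
scene 0 44 [ 0.5435 -0.2705] [ 0.5437 -0.2699  0.0842] [0.021 0.021 0.006]
scene 1 45 [ 0.5574 -0.2266] [ 0.5579 -0.2262  0.0897] [0.023 0.02  0.007]
scene 2 49 [ 0.5607 -0.1806] [ 0.5618 -0.1803  0.0964] [0.023 0.02  0.007]
scene 3 47 [ 0.5528 -0.1357] [ 0.5535 -0.1355  0.1018] [0.021 0.019 0.006]
scene 4 49 [ 0.5347 -0.094 ] [ 0.535  -0.0938  0.1076] [0.023 0.021 0.005]
side 0 196 [ 0.5409 -0.2728] [ 0.5406 -0.2744  0.084 ] [0.023 0.023 0.006]
side 1 173 [ 0.5548 -0.2299] [ 0.5545 -0.2311  0.0901] [0.021 0.023 0.007]
side 2 153 [ 0.5585 -0.1843] [ 0.5578 -0.1853  0.0958] [0.021 0.022 0.006]
side 3 134 [ 0.5505 -0.1387] [ 0.5504 -0.1403  0.1018] [0.022 0.024 0.006]
side 4 122 [ 0.5324 -0.0969] [ 0.5321 -0.0989  0.108 ] [0.021 0.022 0.007]
[ 47.51314924 -26.26169687   7.2292006 ] 1.35
```

{"op": "step_arm", "data": {"series": [[[2,-1.1,0],[0,0,0]],[[4,-2.2,0],[0,0,0]],[[4.3,-2.4,0],[0,0,0]],[[4.3,-2.4,0],[0,0,0]],[[4.3,-2.4,0],[0,0,0]],[[4.3,-2.4,0],[0,0,0]],[[4.3,-2.4,0],[0,0,0]],[[4.3,-2.4,0],[0,0,0]],[[4.3,-2.4,0],[0,0,0]],[[4.3,-2.4,0],[0,0,0]],[[4.2,-2.3,0],[0,0,0]],[[2.9,-1.4,0],[0,0,0]]], "gripper": 0}}

```text
time: 2.55
eef_pos: [0.5358, -0.095, 0.2422]
tool_rot: [[0.947, 0.321, 0.001], [0.321, -0.947, 0.0], [0.001, -0.0, -1.0]]
force: [0.8, -0.9, -0.4]
gripper_width: -0.0001
```

{"op": "step_arm", "data": {"series": [[[0,0,0],[0,0,0]],[[0,0,0],[0,0,0]],[[0,0,0],[0,0,0]]]}}

```text
time: 2.85
eef_pos: [0.5335, -0.0981, 0.2423]
tool_rot: [[0.948, 0.319, -0.0], [0.319, -0.948, -0.0], [-0.0, -0.0, -1.0]]
force: [-1.2, 0.9, 0.2]
gripper_width: 0.0002
```

```bash
python3 - <<'E'
from h import *
p,d,P,k=cam("wrist");save("wrist2.png",p)
P=P.reshape(-1,3)
for i,h in enumerate([.085,.091,.097,.103,.109]):
        g=[(.542,-.272),(.556,-.228),(.5595,-.183),(.5515,-.1375),(.5335,-.096)][i]
        m=(np.hypot(P[:,0]-g[0],P[:,1]-g[1])<.018)&(abs(P[:,2]-h)<.006)
        q=P[m]
        if m.sum()>20:print(i,m.sum(),np.round((q.min(0)+q.max(0))/2,4)[:2],np.round(q.mean(0),4),np.round(q.max(0)[2],4),np.round(np.ptp(q,axis=0),3))
s=status.observe();R=np.array(s["tool_rot"]);print(s["eef_pos"],R,s["gripper_width"],s["force"],s["time"])
E
```

```text
0 358 [ 0.5408 -0.2721] [ 0.5412 -0.2706  0.083 ] 0.0856 [0.022 0.022 0.007]
1 385 [ 0.555  -0.2287] [ 0.5552 -0.2274  0.0891] 0.0919 [0.022 0.022 0.006]
2 420 [ 0.5582 -0.1829] [ 0.5586 -0.1821  0.0952] 0.0981 [0.022 0.022 0.007]
3 445 [ 0.5506 -0.138 ] [ 0.5509 -0.1373  0.1013] 0.1045 [0.022 0.022 0.007]
4 455 [ 0.532  -0.0961] [ 0.5328 -0.0958  0.1073] 0.11 [0.022 0.022 0.007]
[ 0.53340886 -0.09838221  0.24242876] [[ 9.48056952e-01  3.18100586e-01 -1.83923551e-04]
 [ 3.18100585e-01 -9.48056969e-01 -3.57265857e-05]
 [-1.85734652e-04 -2.46353512e-05 -9.99999982e-01]] 2.1454605322847567e-05 [0.38158981 0.43472133 0.36032631] 2.9
```

View pics/wrist2.png

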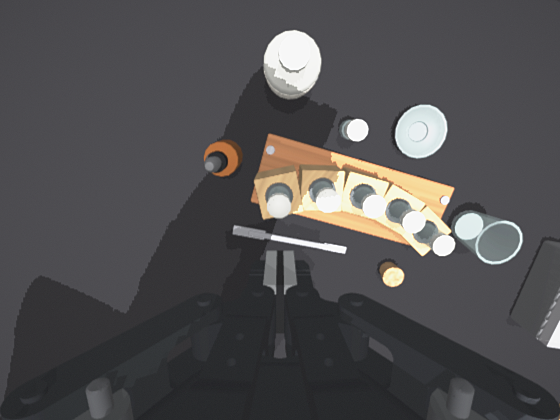

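The wrist view agrees with the earlier cap positions to about 2 mm. It shows the dropper at (222,158) by cap4 at (279,205). I'll descend to 1 cm above cap4, then dip.

{"op": "step_arm", "data": {"series": [[[0,-0.26,2],[0,0,0]],[[0,0,3],[0,0,0]],[[0,0,3],[0,0,0]],[[0,0,2],[0,0,0]],[[0,0,1.2],[0,0,0]],[[0,0,0],[0,0,0]],[[0,0,0],[0,0,0]],[[0,0,0],[0,0,0]]]}}

```text
time: 3.7
eef_pos: [0.5339, -0.0955, 0.1316]
tool_rot: [[0.948, 0.319, 0.002], [0.319, -0.948, -0.0], [0.002, 0.001, -1.0]]
force: [-0.7, 0.8, 0.2]
gripper_width: -0.0
```

```bash
python3 - <<'E'
from h import *
s=status.observe();R=np.array(s["tool_rot"]);print(s["eef_pos"],s["force"],s["time"])
C=[(.541,-.272,.085),(.555,-.228,.091),(.558,-.183,.097),(.5507,-.138,.103),(.5325,-.096,.109)]
e=s["eef_pos"]
for i in [4,3,2,1,0]:
    t=np.array(C[i])+[0,0,.021]; print(i,np.round(R.T@(t-e)*100,2)); e=t
p,d,P,k=cam("wrist");save("wrist3.png",p)
p,d,P,k=cam("side");save("side3.png",cv2.resize(p[200:410,180:460],(800,600)))
E
```

```text
[ 0.53393118 -0.09552028  0.13156616] [-0.73698447  0.76887233  0.16789249] 3.7
4 [-0.15 -0.    0.16]
3 [0.39 4.56 0.6 ]
2 [-0.74  4.5   0.6 ]
1 [-1.72  4.17  0.6 ]
0 [-2.73  3.72  0.6 ]
```

View pics/side3.png

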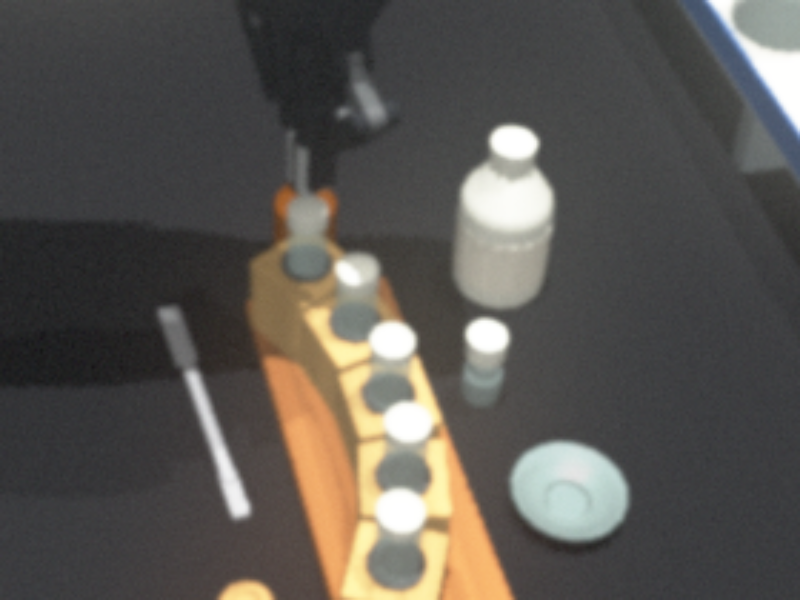

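View pics/wrist3.png

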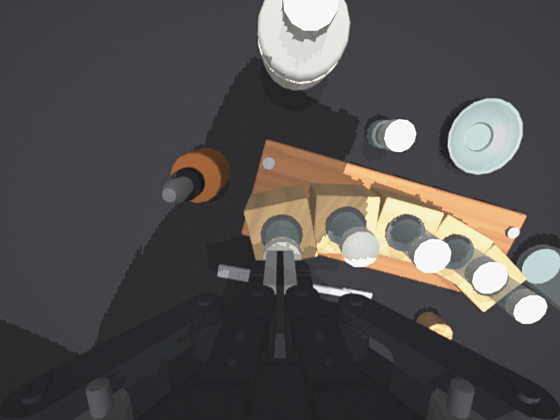

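The fingertips are centred just above cap4, at (283,250) in the wrist view. Dipping now.

{"op": "step_arm", "data": {"series": [[[-0.15,0,0.5],[0,0,0]],[[0,0,0.5],[0,0,0]],[[0,0,0.4],[0,0,0]],[[0,0,0.2],[0,0,0]],[[0,0,0],[0,0,0]],[[0,0,0],[0,0,0]],[[0,0,0],[0,0,0]]]}}

```text
time: 4.5
eef_pos: [0.5317, -0.0956, 0.1144]
tool_rot: [[0.948, 0.319, -0.0], [0.319, -0.948, 0.0], [-0.0, -0.0, -1.0]]
force: [0.2, -0.3, 1.9]
gripper_width: 0.0001
```

```bash
python3 - <<'E'
from h import *
s=status.observe();print(s["eef_pos"],s["force"],s["time"])
for n in ["side","scene"]:
    p,d,P,k=cam(n)
    if n=="side":save("side4.png",cv2.resize(p[200:410,180:460],(800,600)))
    P=P.reshape(-1,3)
    m=(np.hypot(P[:,0]-.5325,P[:,1]+.096)<.015)&(P[:,2]>.07)&(P[:,2]<.13);print(n,np.round(np.sort(P[m][:,2])[::4],3))
print(status.observe()["force"])
E
```

```text
[ 0.53173572 -0.09562468  0.11439867] [ 0.22442836 -0.32573518  1.93702955] 4.5
side [0.071 0.071 0.072 0.072 0.072 0.073 0.074 0.074 0.075 0.076 0.076 0.077
 0.077 0.079 0.079 0.08  0.08  0.082 0.082 0.083 0.084 0.084 0.085 0.086
 0.086 0.087 0.087 0.087 0.088 0.088 0.09  0.09  0.09  0.091 0.092 0.092
 0.093 0.094 0.095 0.095 0.096 0.096 0.097 0.098 0.098 0.099 0.1   0.1
 0.101 0.101 0.101 0.101 0.102 0.102 0.102 0.102 0.103 0.103 0.103 0.103
 0.104 0.104 0.104 0.106 0.109 0.11  0.11  0.111 0.112 0.113 0.113 0.114
 0.114 0.115 0.116 0.116 0.116 0.117 0.117 0.118 0.118 0.119 0.119 0.12
 0.12  0.121 0.121 0.122 0.122 0.123 0.123 0.123 0.124 0.125 0.125 0.126
 0.126 0.127 0.127 0.128 0.128 0.129 0.129 0.13  0.13 ]
scene [0.07  0.072 0.073 0.074 0.077 0.078 0.08  0.082 0.083 0.085 0.087 0.088
 0.09  0.092 0.094 0.097 0.098 0.099 0.101 0.101 0.106 0.107 0.11  0.112
 0.115 0.117 0.12  0.121 0.123 0.124 0.127 0.129]
[-0.70194257 -0.49326687  1.99770695]
```

View pics/side4.png

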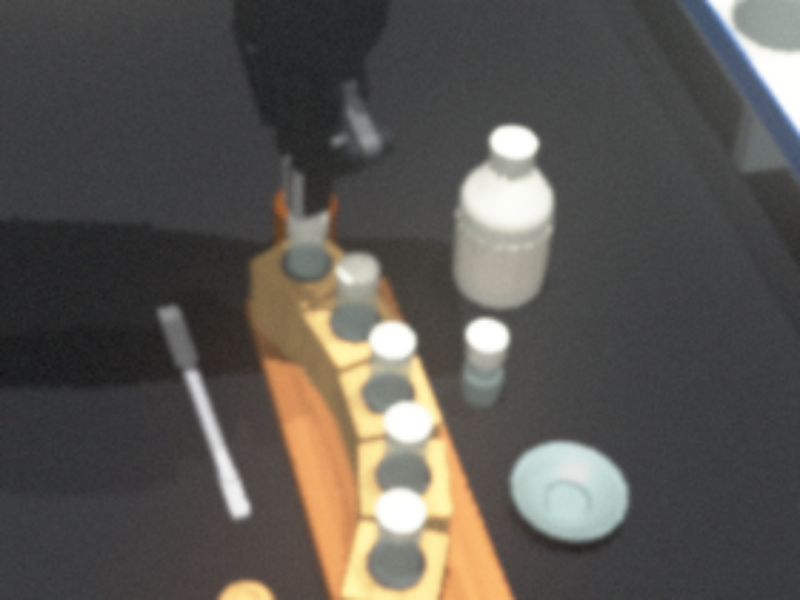

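Cap4's visible top edge is at about 103 mm, so it has dipped about 6 mm, with about 1.9 N on the tool. Next I raise and move along the row to cap3.

{"op": "step_arm", "data": {"series": [[[0,0,-0.5],[0,0,0]],[[0,0,-1.1],[0,0,0]],[[0.05,0.5,0],[0,0,0]],[[0.1,1,0],[0,0,0]],[[0.1,1,0],[0,0,0]],[[0.1,1,0],[0,0,0]],[[0.1,1,0],[0,0,0]],[[0,0.05,0.6],[0,0,0]],[[0,0,0],[0,0,0]],[[0,0,0],[0,0,0]],[[0,0,0],[0,0,0]]]}}

```text
time: 5.7
eef_pos: [0.5504, -0.137, 0.1243]
tool_rot: [[0.948, 0.319, -0.0], [0.319, -0.948, 0.0], [-0.0, -0.0, -1.0]]
force: [0.4, -0.6, -0.2]
gripper_width: -0.0003
```

```bash
python3 - <<'E'
from h import *
p,d,P,k=cam("wrist");save("wrist5.png",p)
P=P.reshape(-1,3)
for i,h in enumerate([.085,.091,.097,.103,.109]):
        g=[(.541,-.272),(.555,-.228),(.558,-.183),(.5507,-.138),(.5325,-.096)][i]
        m=(np.hypot(P[:,0]-g[0],P[:,1]-g[1])<.018)&(abs(P[:,2]-h)<.006)
        q=P[m]
        if m.sum()>20:print(i,m.sum(),np.round((q.min(0)+q.max(0))/2,4)[:2],np.round(q.max(0)[2],4),np.round(np.ptp(q,axis=0),3))
print(status.observe()["eef_pos"])
E
```

```text
0 839 [ 0.5405 -0.272 ] 0.0857 [0.023 0.023 0.007]
1 964 [ 0.5549 -0.2289] 0.0923 [0.023 0.023 0.007]
2 1077 [ 0.5582 -0.1832] 0.0979 [0.023 0.022 0.007]
3 410 [ 0.5541 -0.1379] 0.1032 [0.015 0.022 0.006]
4 1226 [ 0.5323 -0.0962] 0.1102 [0.022 0.022 0.007]
[ 0.55051228 -0.13700668  0.12437807]
```

View pics/wrist5.png

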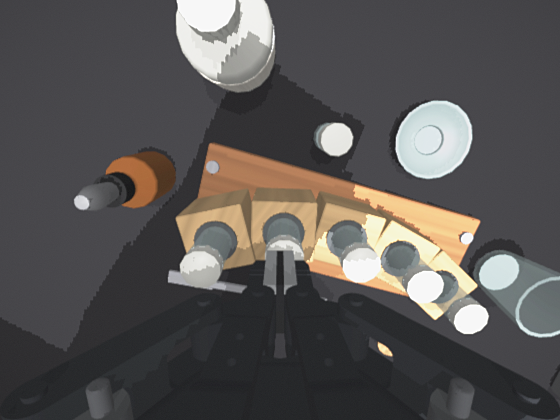

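Cap4 is back up (110 mm) and the fingers are over cap3, at (284,245) in the wrist view. Now the dip.

{"op": "step_arm", "data": {"series": [[[0,0.1,0.6],[0,0,0]],[[0,0,0.6],[0,0,0]],[[0,0,0.45],[0,0,0]],[[0,0,0],[0,0,0]],[[0,0,0],[0,0,0]],[[0,0,0],[0,0,0]],[[0,0,0],[0,0,0]]]}}

```text
time: 6.45
eef_pos: [0.5508, -0.1382, 0.1079]
tool_rot: [[0.948, 0.319, -0.0], [0.319, -0.948, 0.0], [-0.0, -0.0, -1.0]]
force: [-1.0, 0.4, 1.3]
gripper_width: -0.0
```

{"op": "step_arm", "data": {"series": [[[0,0,-0.6],[0,0,0]],[[0,0,-1.0],[0,0,0]],[[-0.1,0.5,0],[0,0,0]],[[-0.16,1,0],[0,0,0]],[[-0.16,1,0],[0,0,0]],[[-0.16,1,0],[0,0,0]],[[-0.16,1,0],[0,0,0]],[[0,0,0.6],[0,0,0]],[[0,0,0],[0,0,0]],[[0,0,0],[0,0,0]],[[0,0,0],[0,0,0]]]}}

```text
time: 7.55
eef_pos: [0.5582, -0.1829, 0.1178]
tool_rot: [[0.948, 0.32, -0.0], [0.32, -0.948, 0.0], [-0.0, -0.0, -1.0]]
force: [-0.3, 0.4, 0.2]
gripper_width: 0.0004
```

{"op": "step_arm", "data": {"series": [[[0,0,0.6],[0,0,0]],[[0,0,0.6],[0,0,0]],[[0,0,0.4],[0,0,0]],[[0,0,0],[0,0,0]],[[0,0,0],[0,0,0]],[[0,0,0],[0,0,0]],[[0,0,0],[0,0,0]]]}}

```text
time: 8.25
eef_pos: [0.5582, -0.1832, 0.1019]
tool_rot: [[0.948, 0.319, -0.0], [0.319, -0.948, 0.0], [0.0, -0.0, -1.0]]
force: [-0.3, 1.0, 1.1]
gripper_width: -0.0001
```

{"op": "step_arm", "data": {"series": [[[0,0,-0.6],[0,0,0]],[[0,0,-1.0],[0,0,0]],[[-0.2,0.5,0],[0,0,0]],[[-0.4,1,0],[0,0,0]],[[-0.4,1,0],[0,0,0]],[[-0.4,1,0],[0,0,0]],[[-0.3,0.7,0],[0,0,0]],[[0,0,0.6],[0,0,0]],[[0,0,0],[0,0,0]],[[0,0,0],[0,0,0]],[[0,0,0],[0,0,0]]]}}

```text
time: 9.35
eef_pos: [0.5556, -0.2281, 0.1117]
tool_rot: [[0.948, 0.32, -0.0], [0.32, -0.948, 0.0], [-0.0, -0.0, -1.0]]
force: [-0.3, -0.0, -1.0]
gripper_width: -0.0001
```

```bash
python3 - <<'E'
from h import *
p,d,P,k=cam("wrist");save("wrist6.png",p)
P=P.reshape(-1,3)
for i,h in enumerate([.085,.091,.097,.103,.109]):
        g=[(.541,-.272),(.555,-.228),(.558,-.183),(.5507,-.138),(.5325,-.096)][i]
        m=(np.hypot(P[:,0]-g[0],P[:,1]-g[1])<.018)&(abs(P[:,2]-h)<.006)
        q=P[m]
        if m.sum()>20:print(i,m.sum(),np.round((q.min(0)+q.max(0))/2,4)[:2],np.round(q.max(0)[2],4),np.round(np.ptp(q,axis=0),3))
print(status.observe()["eef_pos"])
E
```

```text
0 503 [ 0.5435 -0.2716] 0.0862 [0.017 0.02  0.007]
1 365 [ 0.5588 -0.2286] 0.0909 [0.015 0.021 0.006]
2 1374 [ 0.5582 -0.1836] 0.0983 [0.022 0.022 0.007]
3 1574 [ 0.5506 -0.1383] 0.1046 [0.023 0.022 0.008]
4 1260 [ 0.5322 -0.0999] 0.1102 [0.023 0.018 0.007]
[ 0.55566103 -0.22814665  0.1118512 ]
```

View pics/wrist6.png

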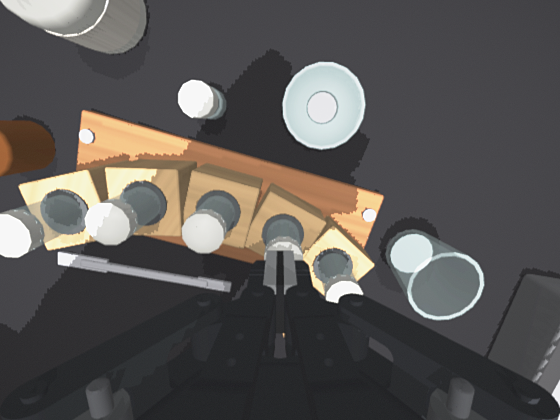

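Caps 2, 3 and 4 are back up, and the fingers are over cap1 at (284,245) in the wrist view. Continuing.

{"op": "step_arm", "data": {"series": [[[0,0,0.6],[0,0,0]],[[0,0,0.6],[0,0,0]],[[0,0,0.4],[0,0,0]],[[0,0,0],[0,0,0]],[[0,0,0],[0,0,0]],[[0,0,0],[0,0,0]],[[0,0,0],[0,0,0]]]}}

```text
time: 10.1
eef_pos: [0.5555, -0.2284, 0.0959]
tool_rot: [[0.948, 0.319, -0.0], [0.319, -0.948, 0.0], [-0.0, -0.0, -1.0]]
force: [-1.3, 0.4, 1.9]
gripper_width: 0.0
```

{"op": "step_arm", "data": {"series": [[[0,0,-0.6],[0,0,0]],[[0,0,-1.0],[0,0,0]],[[-0.4,0.5,0],[0,0,0]],[[-0.7,0.9,0],[0,0,0]],[[-0.7,0.9,0],[0,0,0]],[[-0.7,0.9,0],[0,0,0]],[[-0.3,0.5,0],[0,0,0]],[[0,0,0.6],[0,0,0]],[[0,0,0],[0,0,0]],[[0,0,0],[0,0,0]],[[0,0,0],[0,0,0]]]}}

```text
time: 11.2
eef_pos: [0.5409, -0.2721, 0.1057]
tool_rot: [[0.948, 0.32, -0.0], [0.32, -0.948, 0.0], [-0.0, -0.0, -1.0]]
force: [-0.4, -0.0, -0.4]
gripper_width: 0.0
```

{"op": "step_arm", "data": {"series": [[[0,0,0.6],[0,0,0]],[[0,0,0.6],[0,0,0]],[[0,0,0.4],[0,0,0]],[[0,0,0],[0,0,0]],[[0,0,0],[0,0,0]],[[0,0,0],[0,0,0]],[[0,0,0],[0,0,0]]]}}

```text
time: 11.9
eef_pos: [0.5408, -0.2724, 0.0899]
tool_rot: [[0.948, 0.319, -0.0], [0.319, -0.948, 0.0], [0.0, -0.0, -1.0]]
force: [-0.1, 1.3, 0.9]
gripper_width: -0.0001
```

```bash
python3 - <<'E'
from h import *
print(status.observe()["eef_pos"],status.observe()["force"])
p,d,P,k=cam("side");save("side7.png",cv2.resize(p[200:410,180:460],(800,600)))
P=P.reshape(-1,3)
m=(np.hypot(P[:,0]-.541,P[:,1]+.272)<.015)&(P[:,2]>.07)&(P[:,2]<.10);print(np.round(np.sort(P[m][:,2])[::6],3))
E
```

```text
[ 0.54078378 -0.27241977  0.0899285 ] [-0.05436722  1.25476833  0.93448226]
[0.07  0.071 0.071 0.072 0.073 0.074 0.074 0.075 0.076 0.076 0.076 0.076
 0.077 0.077 0.077 0.077 0.078 0.078 0.079 0.08  0.082 0.083 0.086 0.087
 0.088 0.089 0.09  0.09  0.091 0.091 0.092 0.092 0.093 0.093 0.095 0.095
 0.096 0.097 0.098 0.098 0.099 0.099]
```

{"op": "step_arm", "data": {"series": [[[0,0,-0.6],[0,0,0]],[[0,0,-1.4],[0,0,0]],[[0,0,-3],[0,0,0]],[[0,0,-3],[0,0,0]],[[0,0,-3],[0,0,0]],[[-2,0,-1],[0,0,0]],[[-2,0,0],[0,0,0]],[[0,0,0],[0,0,0]],[[0,0,0],[0,0,0]],[[0,0,0],[0,0,0]]]}}

```text
time: 12.95
eef_pos: [0.5029, -0.2853, 0.2094]
tool_rot: [[0.948, 0.319, -0.0], [0.319, -0.948, 0.0], [-0.0, -0.0, -1.0]]
force: [-0.0, -0.1, 0.5]
gripper_width: 0.0
```

```bash
python3 - <<'E'
from h import *
p,d,P,k=cam("side");save("side8.png",p)
P=P.reshape(-1,3)
for i,h in enumerate([.085,.091,.097,.103,.109]):
        g=[(.541,-.272),(.555,-.228),(.558,-.183),(.5507,-.138),(.5325,-.096)][i]
        m=(np.hypot(P[:,0]-g[0],P[:,1]-g[1])<.018)&(abs(P[:,2]-h)<.008)
        q=P[m]
        if m.sum()>20:print(i,m.sum(),np.round(np.percentile(q[:,2],97),4))
p,d,P,k=cam("scene");save("scene8.png",p)
s=status.observe();print(s["eef_pos"],s["force"],s["time"])
E
```

```text
0 231 0.0867
1 203 0.0925
2 97 0.0978
[ 0.50314508 -0.28514975  0.20937648] [ 0.42223965 -0.00394391  0.54905674] 13.05
```

View pics/side7.png

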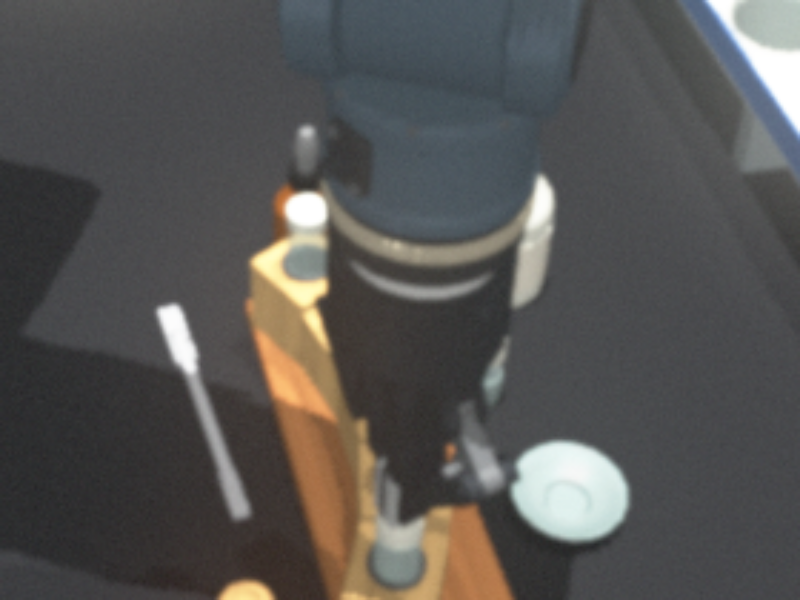

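View pics/scene8.png

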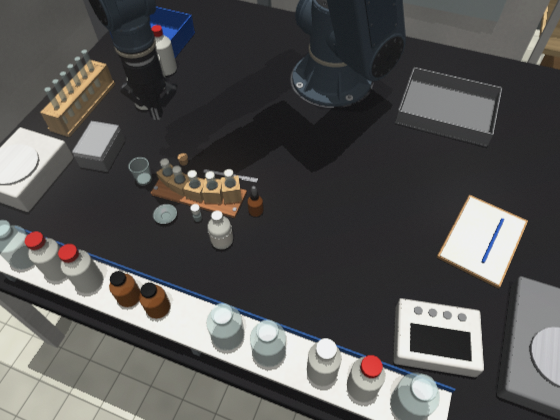

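View pics/side8.png

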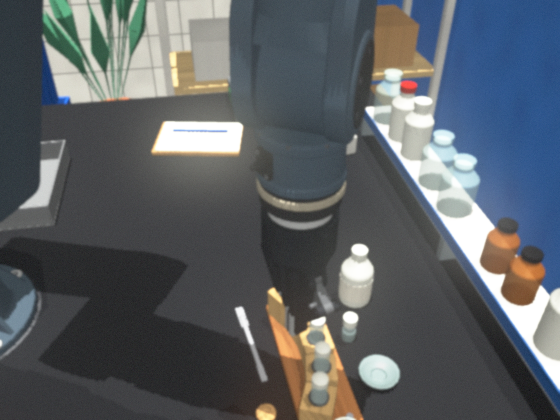

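Cap0 dipped to about 77–79 mm and all the caps are back up. The loose items stand at the same pixels as at the start: dropper (255,202), beaker (140,168), reagent (220,230). The arm is clear, so I'm handing in.

```bash
python3 -c "
from plant import job;print(job.job_done())"
```

```text
the job is handed in; nothing more can be done
None
```

I pushed all five vials down about 6 mm each with shut fingertips, starting at the dropper bottle's end (vial 4) and finishing at vial 0. I moved along the row with the fingertips about 1–2 cm above the caps. The job was handed in at about 13 s of the 54 s allowed; no verdict is reported.

- **Dips:** The side camera showed cap4 down at about 103 mm and cap0 at about 77–79 mm. For vials 1 to 3 I relied on the tool position and a 1–2 N contact force, with no picture taken during the dip.
- **Vials back up:** After the last dip the side camera put caps 0–2 at their rest heights, within about 2 mm. Caps 3 and 4 were hidden by the arm in that measurement. They had been at rest height in the wrist view before the dip of vial 1.
- **Loose things:** By eye in the last pictures everything stands where it started, and the robot was touching nothing.
- **Disagreements:** The scene and side cameras differed by about 3 mm on cap positions, so I used the wrist view, which lay between or within about 2 mm of them. The recognition networks could not tell the caps apart and sometimes gave wrong matches, so I identified the caps by height and by the pictures.

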